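Put the specimens away after a microscope session

ROBOT

A 6-joint arm with a two-finger parallel gripper is mounted at the origin on the work surface. World frame = base frame: x ahead of the robot, y to its left, z up, the work surface at z = 0. Lengths are in m, angles in rad, forces in N, time in s.
With the tool pointing down it reaches from about 0.225 to 0.875 m from the base axis. Payload 3.4 kg.
Tool frame: the origin (TCP) lies between the finger pads; the fingertips stand 11 mm ahead of it and the grasp point (between the pads) lies 8 mm behind it; z points along the fingers, y is the line along which they close (so a half turn about z gives the same grasp; the last joint's range is limited). The gripper opens to 85 mm and grips with 20 to 120 N. Pads are 22 mm wide; open, the fingers measure 114 mm over their backs; the gripper's body (76 mm by 85 mm) begins 54 mm behind the grasp point. The pads swing forward as they close: fully open they stand 13 mm farther back than shut.
Start: joints at [-1.437, 0.276, 1.505, -0, 1.361, -0.121], TCP at [0.145, -0.556, 0.242] pointing down, gripper open.
Joint ranges: [-2.89, 2.89], [-0.75, 2.08], [0.22, 2.7], [-1.18, 4.32], [0.11, 2.71], [-2.7, 2.7]. Speed limits (rad/s): [2.57, 2.57, 3.14, 3.14, 3.14, 3.14].

INTERFACE

Orientations are given as a unit quaternion [w, x, y, z].
In Python, from rig import manip, imaging gives the robot as it stands. The module is installed in compiled form; this text tells all that it offers.
- The arm moves only by the tool jog_arm, never from a script. Its argument "deltas" is one flat list of numbers, 7 for each row, row after row: the turn, a rotation vector about the world's x, y, z in degrees, then the shift along the world's x, y, z in mm, then the opening, from 0 (shut) to 1 (fully open). In form: [ax, ay, az, tx, ty, tz, gripper, ax, ay, az, tx, ty, tz, gripper, ...]. A call has 1 to 20 rows; each row is the pose to reach, as a shift and turn from the pose commanded when the call began; what a row does not reach only later rows make up. A row lasts 1/10 s, in which the tool goes at most 50 mm and 8.59 degrees, less where a joint would pass 70% of its speed; a pose out of reach is approached as far as the arm can. A call with a gripper value outside its range is refused whole. The fingers move at their own pace and stop on an object; "grip_force" is the grip in N (left out, the last holds). Time passes only in rows, so rows that repeat a pose let the fingers close. It gives the time, the measured TCP pose, the force, the opening and the grip force at its end, in the units of the state.
- manip.get_state(): the state, without advancing time (a new reading comes with each control period).
- imaging.get_image(name): name is "scene" or "top" or "wrist"; returns the picture (384x512x3 uint8, blue, green, red); there is no depth.
- imaging.calibration(name): a dict with "mtx" (3x3 intrinsics, pixels), "cam_to_world" (4x4, takes a point from camera to world coordinates). Camera axes: x right, y down, z forward; pixel columns grow to the right and rows downward; lengths in m; the calibration is good to about 2 mm. A picture is of the moment at which its call begins: read the wrist's pose just before it. calibration takes no time and is no camera call; for the wrist camera it gives the pose at the moment of the call.
- manip.sign_off(): hands the job in; it is judged then, once.
The state is a dict: "clock": time; "qpos": joint angles; "qd": joint speeds; "effort": joint torques, N m; "position": TCP position; "ee_rot": TCP orientation; "contact_force": force on the tool from outside, world axes, zero at the start; "moment": the same for the moment, N m; "width": finger opening in m; "gripper_force": force on a finger pad.
Only numpy, scipy, OpenCV 4.12 (cv2) and the standard library are available. Lean on these libraries where they do the work, as an engineer would, in place of code of your own. Each camera call takes 0.05 s, during which the arm holds its last target. There are 200 camera calls.

TASK

Sort the specimens on the bench into the three grey racks: the two white round mounts into the two small round wells, one in each; the two steel bars into the two rectangular slots, one in each; and the aluminium stub holder into the single large round well. Each must stand upright, the same way up as now, let go and fully down on the floor of its well or slot, and the small amber bottle must not be knocked over.

Things in the scene. Friction and masses are not known exactly. Their poses are not given: they have to be found in the camera images.
- mount_a: Round specimen mount: upright white resin cylinder, 32 mm diameter, 32 mm tall, with a small round dark metal face 14 mm across in its top; about 45 g. Origin at the centre of its underside, z up through its axis.
- mount_b: Round specimen mount like mount_a (white cylinder, 32 mm diameter, 32 mm tall, about 45 g) but with a small square dark metal face 12 mm across in its top. Origin at the centre of its underside, z up through its axis.
- bar_a: Bright steel specimen bar, a plain rectangular block 60 mm long (its x), 22 mm wide (its y) and 32 mm tall (its z), about 300 g; starts at any yaw, fingers go across its width. Origin at the centre of its underside, z up through its middle.
- bar_b: Steel specimen bar like bar_a (60 mm along x, 22 mm along y, 32 mm tall, about 300 g) with a thin dark line across the middle of its top. Origin at the centre of its underside, z up through its middle.
- stub_holder: Aluminium stub holder: a round base disc 44 mm diameter and 10 mm thick with an upright stem 16 mm diameter on its middle, 44 mm tall in all; about 60 g. Taken by the stem. Origin at the centre of its underside, z up through its stem.
- rack_mounts: Rack with two small round wells, 100 mm (its x) by 160 mm (its y). Fixed to the bench, turned up to 0.3 rad. Light grey plate 12 mm thick with dark-floored wells; origin at the centre of its underside, z up. Each well is 52 mm in diameter and 5 mm deep (well floor 7 mm above the bench); well centres at y = -40 mm and y = +40 mm, x = 0. A mount has 10 mm of play all round.
- rack_bars: Rack with two rectangular slots side by side, 100 mm (its x) by 160 mm (its y). Fixed to the bench, turned up to 0.3 rad. Light grey plate 12 mm thick with dark-floored wells; origin at the centre of its underside, z up. Each slot is 80 mm long along x, 42 mm wide along y and 5 mm deep (floor 7 mm above the bench); slot centres at y = -40 mm and y = +40 mm, x = 0. A bar has 10 mm of play all round.
- rack_stub: Square rack 100 mm by 100 mm with one large round well in its middle. Fixed to the bench, turned up to 0.3 rad. Light grey plate 12 mm thick with dark-floored wells; origin at the centre of its underside, z up. The well is 64 mm in diameter, 5 mm deep (floor 7 mm above the bench), centred on the origin. The holder's base has 10 mm of play all round.
- amber_bottle: Small amber glass bottle with a black cap and a paper label, 34 mm diameter, 56 mm tall, about 60 g, standing loose among the specimens; not to be knocked over. Origin at the centre of its underside, z up through its axis. (A low loose glass dish, 60 mm diameter and 14 mm tall, also stands among the specimens and is not part of the job.)
Things that resemble listed ones, but are neither listed nor needed, are in the scene too. Leave any brown or turquoise look-alike of the bar_b alone.

How it is judged:
By the outcome, as a careful person would: the job done as asked, in the order asked, and still so for the second after the job is handed in, with the robot touching nothing.
It also fails if it takes over 120 s, if anything falls off the work surface, if the arm or the gripper's body presses on something with over 40 N, if the wrist force passes 120 N, or if a joint passes its speed limit or range.

## Working session

There is one attempt and no reset: what is moved stays moved. The work goes in short steps, Python scripts to look and compute and a tool call to move; the robot and the scene stay as the last step left them, time stands still between calls to the robot, and variables do not carry over. Pictures are saved under pics/ and viewed, at most 14 in all, crops included, and the job is handed in when it is done.

Besides the shell and the picture viewer there is one more tool, called after "Request:" by a JSON object that holds its "op" and its "data", one argument or row to a line. jog_arm: Moves the arm, as the interface text tells. Its arguments: {"type":"object","properties":{"deltas":{"type":"array"},"grip_force":{"type":"number"}},"required":["deltas"]}

```bash
mkdir -p pics; python3 - <<'E'
from rig import manip, imaging
import cv2
for n in("top","scene"):
    cv2.imwrite(f"pics/{n}0.png",cv2.resize(imaging.get_image(n),(800,600),interpolation=cv2.INTER_CUBIC))
    c=imaging.calibration(n);print(c["mtx"].round(1).tolist(),c["cam_to_world"].round(3).tolist())
s=manip.get_state();print(s["clock"],s["position"],s["ee_rot"],s["width"])
E
```

```text
[[390.5, 0.0, 251.0], [0.0, 390.5, 192.1], [0.0, 0.0, 1.0]] [[-0.027, -0.986, 0.165, 0.29], [-1.0, 0.025, -0.015, 0.053], [0.011, -0.166, -0.986, 1.132], [0.0, 0.0, 0.0, 1.0]]
[[426.3, 0.0, 260.9], [0.0, 426.3, 188.9], [0.0, 0.0, 1.0]] [[-0.823, 0.377, -0.426, 0.89], [0.568, 0.52, -0.638, 0.646], [-0.019, -0.767, -0.641, 0.615], [0.0, 0.0, 0.0, 1.0]]
0.1 [ 0.14484918 -0.55598721  0.24151982] [-8.23586215e-04  9.91898983e-01  1.27026492e-01  4.96693199e-06] 0.08506993979952336
```

View pics/top0.png

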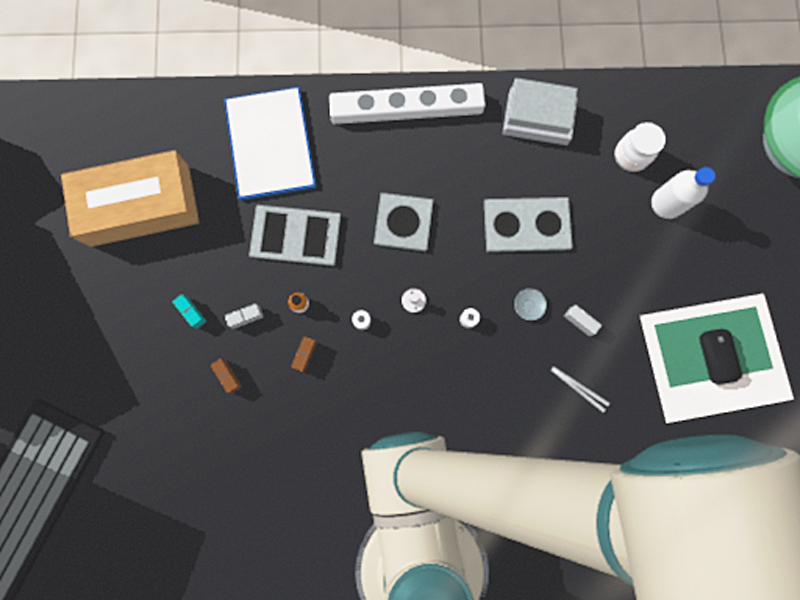

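View pics/scene0.png

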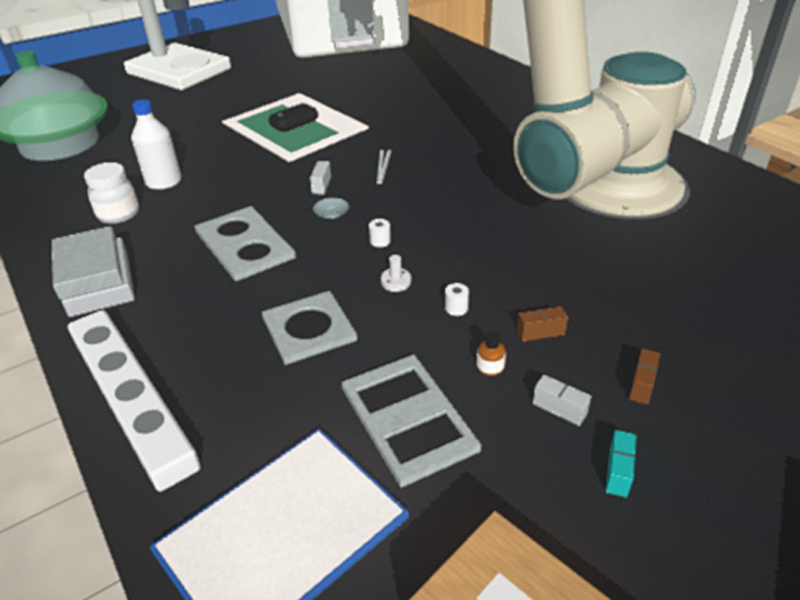

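Seen in top0 (800×600 pixels):
- **Steel bars:** candidates are grey (583,320), grey with a line (243,316), turquoise (188,310) and brown (225,375), (304,354). The two grey ones fit: (583,320) is plain, so bar_a. (243,316) has the dark line, so bar_b.
- **Mounts:** (361,320) and (470,318).
- **Stub holder:** (413,300).
- **Bottle and dish:** bottle (298,303), dish (530,304).
- **Racks:** bars (295,235), stub (404,222), mounts (528,223).

I'll measure these and confirm them in one crop.

```bash
cat > h.py <<'E'
import numpy as np, cv2
from rig import manip, imaging
def ray(c,uv,z):
    K,T=c["mtx"],c["cam_to_world"]
    uv=np.atleast_2d(np.asarray(uv,float))
    d=np.c_[uv,np.ones(len(uv))]@np.linalg.inv(K).T@T[:3,:3].T
    o=T[:3,3]; return (o+d*((z-o[2])/d[:,2])[:,None])[:,:2]
def proj(c,p):
    T=np.linalg.inv(c["cam_to_world"]); q=c["mtx"]@(T[:3,:3]@np.asarray(p)+T[:3,3]); return q[:2]/q[2]
E
python3 - <<'E'
from h import *
im=imaging.get_image("top");c=imaging.calibration("top")
cv2.imwrite("pics/crop1.png",cv2.resize(im[175:260,100:400],(800,227),interpolation=cv2.INTER_CUBIC))
s=0.64
for n,(u,v),z in[("mount_361",(361,318),.032),("mount_470",(470,316),.032),("bar_a",(583,320),.016),("bar_b",(243,316),.016),("stub",(413,300),.01),("bottle",(298,303),.03),("dish",(530,304),.01),("brown",(304,354),.02),("brown2",(225,375),.02),("turq",(188,310),.02)]:
    print(n,ray(c,(u*s,v*s),z).round(3))
g=cv2.cvtColor(im,cv2.COLOR_BGR2GRAY)
for n,(u,v) in dict(rb=(295,235),rs=(404,222),rm=(528,223)).items():
    m=(g>110).astype(np.uint8); k,l,st,ce=cv2.connectedComponentsWithStats(m)
    best=min(range(1,k),key=lambda i:np.hypot(*(ce[i]-[u*s,v*s]))+(1e3 if st[i,4]<800 else 0))
    mm=(l==best).astype(np.uint8)
    cs,h=cv2.findContours(mm,cv2.RETR_CCOMP,cv2.CHAIN_APPROX_NONE)
    for q,hh in zip(cs,h[0]):
        if cv2.contourArea(q)>60:
            w=ray(c,q[:,0],.012);r=cv2.minAreaRect((w*1000).astype(np.float32));print(n,"hole" if hh[3]>=0 else "out",np.round(r[0],1),np.round(r[1],1),round(r[2],1))
E
```

```text
mount_361 [[0.443 0.094]]
mount_470 [[ 0.442 -0.104]]
bar_a [[ 0.431 -0.316]]
bar_b [[0.455 0.312]]
stub [[ 0.478 -0.002]]
bottle [[0.474 0.209]]
dish [[ 0.465 -0.221]]
brown [[0.382 0.2  ]]
brown2 [[0.347 0.342]]
turq [[0.468 0.412]]
rb out [610.  218.4] [162.6 103.7] 82.8
rb hole [605.1 179.1] [45.4 83.1] 82.6
rb hole [615.1 258.3] [45.8 82.8] 83.2
rs out [631.3  12.2] [102.4 103.8] 81.0
rs hole [631.3  12.3] [64.5 62.4] 42.6
rm out [ 620.5 -224.5] [103.3 164.2] 0.3
rm hole [ 620.5 -184.2] [50.7 50.7] 43.4
rm hole [ 620.8 -264.2] [50.8 52.9] 86.2
```

View pics/crop1.png

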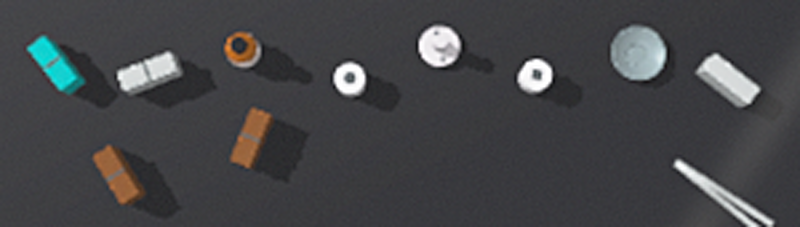

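Crop: mount with the round face at (350,78), mount with the square face at (535,75). The plain grey bar_a is at (728,80), the lined steel bar_b at (150,73), and the stub holder at (440,46). The brown and turquoise blocks are look-alikes. All measured positions and rack sizes are plausible. I'll move over mount_b with the fingers closing along x.

Request:
{"op": "jog_arm", "data": {
  "deltas": [0,0,75.4,297,452,20,1,0,0,75.4,297,452,20,1,0,0,75.4,297,452,20,1,0,0,75.4,297,452,20,1,0,0,75.4,297,452,20,1,0,0,75.4,297,452,20,1,0,0,75.4,297,452,20,1,0,0,75.4,297,452,20,1,0,0,75.4,297,452,20,1,0,0,75.4,297,452,20,1,0,0,75.4,297,452,20,1,0,0,75.4,297,452,20,1,0,0,75.4,297,452,20,1,0,0,75.4,297,452,20,1,0,0,75.4,297,452,20,1,0,0,75.4,297,452,20,1]
}}

```text
clock: 1.75
position: [0.4413, -0.1056, 0.2623]
ee_rot: [-0.0, 0.708, 0.706, -0.0]
contact_force: [1.0, 0.2, 0.3]
width: 0.0855
gripper_force: 0.0
```

```bash
python3 - <<'E'
from h import *
c=imaging.calibration("wrist");im=imaging.get_image("wrist");cv2.imwrite("pics/w1.png",im)
s=manip.get_state();print(s["clock"],s["position"],s["ee_rot"].round(3),s["qpos"].round(2),s["contact_force"].round(1))
print(c["mtx"].round(1).tolist(),c["cam_to_world"].round(3).tolist(),proj(c,[.442,-.104,.032]))
print(ray(c,[[0,0],[512,0],[512,384],[0,384]],0).round(3).tolist())
E
```

```text
1.8 [ 0.44145158 -0.10545951  0.26232202] [ 0.     0.708  0.706 -0.   ] [-0.39  0.08  1.71 -0.    1.36 -0.39] [-0.1 -0.3 -0.3]
[[327.4, 0.0, 259.8], [0.0, 327.4, 194.7], [0.0, 0.0, 1.0]] [[1.0, -0.002, 0.0, 0.441], [-0.002, -0.961, -0.277, -0.034], [0.001, 0.277, -0.961, 0.394], [0.0, 0.0, 0.0, 1.0]] [260.20176282 164.88276354]
[[0.165, 0.069], [0.711, 0.068], [0.82, -0.445], [0.051, -0.443]]
```

View pics/w1.png

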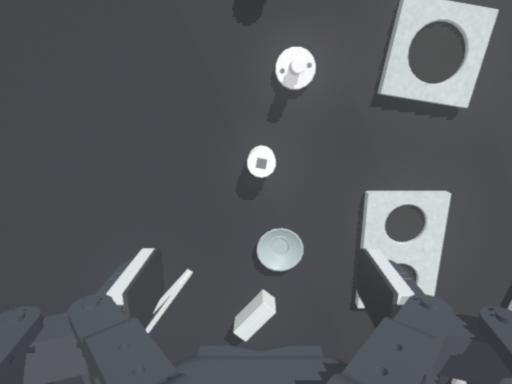

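Wrist view: mount_b's square face is at (262,163), the stub holder at (296,68), bar_a at (255,315) and the mount well at (405,222). I'll measure these now.

```bash
cat >> h.py <<'E'
def comp(mask,seed,mn=20):
    k,l,st,ce=cv2.connectedComponentsWithStats(mask.astype(np.uint8))
    i=min((i for i in range(1,k) if st[i,4]>=mn),key=lambda i:np.hypot(*(ce[i]-seed)))
    return (l==i).astype(np.uint8),ce[i]
def rect(c,m,z):
    q=max(cv2.findContours(m,cv2.RETR_EXTERNAL,cv2.CHAIN_APPROX_NONE)[0],key=cv2.contourArea)
    return [np.round(x,1) for x in cv2.minAreaRect((ray(c,q[:,0],z)*1000).astype(np.float32))]
E
python3 - <<'E'
from h import *
im=cv2.imread("pics/w1.png");c=imaging.calibration("wrist");g=cv2.cvtColor(im,cv2.COLOR_BGR2GRAY)
print(g[302,240:285].tolist());print(g[55:90,298].tolist()); print(g[163,240:285].tolist())
m,_=comp(g>150,(262,163));print("mount",rect(c,m,.032))
inn=np.zeros_like(g);inn[150:175,250:274]=1
m,ce=comp((g<140)&(inn>0)&(cv2.erode((cv2.morphologyEx((g>150).astype(np.uint8),cv2.MORPH_CLOSE,np.ones((25,25)))),np.ones((5,5)))>0),(262,163));print("face",rect(c,m,.032))
for t in(150,200,230):
    m,_=comp(g>t,(258,308));print("bar",t,rect(c,m,.032))
    m,ce=comp(g>t,(296,68));print("stub",t,ce,rect(c,m,.01))
for s in((405,222),(436,52)):
    m,_=comp(g<90,s,300) if 0 else comp((g<110)&(cv2.circle(np.zeros_like(g),s,38,1,-1)>0),s,200);print("well",rect(c,m,.012))
E
```

```text
[78, 77, 79, 78, 78, 78, 78, 79, 87, 122, 158, 175, 180, 180, 180, 181, 182, 182, 182, 184, 184, 186, 201, 221, 228, 228, 227, 226, 226, 224, 224, 225, 226, 225, 204, 147, 89, 79, 79, 79, 78, 77, 78, 78, 78]
[251, 255, 255, 255, 255, 253, 253, 252, 251, 250, 250, 251, 251, 251, 249, 248, 246, 226, 190, 188, 203, 210, 230, 237, 238, 238, 246, 248, 248, 248, 248, 249, 246, 203, 125]
[80, 79, 80, 80, 80, 72, 96, 190, 244, 255, 255, 255, 255, 255, 255, 246, 199, 149, 142, 142, 139, 139, 141, 141, 142, 146, 183, 242, 255, 255, 255, 255, 255, 255, 254, 203, 111, 83, 84, 83, 83, 83, 83, 84, 82]
mount [array([443. , -99.7]), array([36.1, 31.4]), np.float64(89.9)]Traceback (most recent call last):
  File "<stdin>", line 6, in <module>
  File "h.py", line 12, in comp
    i=min((i for i in range(1,k) if st[i,4]>=mn),key=lambda i:np.hypot(*(ce[i]-seed)))
ValueError: min() iterable argument is empty
```

```bash
python3 - <<'E'
from h import *
im=cv2.imread("pics/w1.png");c=imaging.calibration("wrist");g=cv2.cvtColor(im,cv2.COLOR_BGR2GRAY)
b=cv2.circle(np.zeros_like(g),(262,163),9,1,-1)
m,ce=comp((g<190)&(b>0),(262,163));print("face",ce,rect(c,m,.032))
for t in(150,205):
    m,_=comp(g>t,(258,308));print("bar",t,rect(c,m,.032))
    m,ce=comp(g>t,(296,68));print("stub",t,ce,rect(c,m,.01))
for s in((405,222),(436,52)):
    m,_=comp((g<120)&(cv2.circle(np.zeros_like(g),s,36,1,-1)>0),s,200);print("well",rect(c,m,.012))
E
```

```text
face [261.04123711 163.1443299 ] [array([ 443.1, -101.9]), array([10.9, 10.8]), np.float64(78.6)]
bar 150 [array([ 433.9, -300.8]), array([75.1, 34.3]), np.float64(48.6)]
stub 150 [295.28064993  67.37149188] [array([ 4.811e+02, -2.000e-01]), array([42.1, 43.1]), np.float64(89.9)]
bar 205 [array([ 437.6, -303.3]), array([75.5, 28.4]), np.float64(57.5)]
stub 205 [295.95931883  65.27152318] [array([480.9,   0.9]), array([40.9, 42.7]), np.float64(64.8)]
well [array([ 622.3, -181.5]), array([47.1, 48.1]), np.float64(6.0)]
well [array([632.5,  15.1]), array([59. , 61.7]), np.float64(7.1)]
```

Request:
{"op": "jog_arm", "data": {
  "deltas": [0,0,0,1,3,-50,1,0,0,0,1,3,-100,1,0,0,0,1,3,-150,1,0,0,0,1,3,-190,1,0,0,0,1,3,-215,1,0,0,0,1,3,-232,1,0,0,0,1,3,-242,1,0,0,0,1,3,-242,1,0,0,0,1,3,-242,0,0,0,0,1,3,-242,0,0,0,0,1,3,-242,0,0,0,0,1,3,-242,0,0,0,0,1,3,-242,0,0,0,0,1,3,-242,0,0,0,0,1,3,-242,0,0,0,0,1,3,-242,0],
  "grip_force": 40
}}

```text
clock: 3.4
position: [0.4435, -0.1016, 0.0213]
ee_rot: [0.001, 0.707, 0.707, 0.0]
contact_force: [-1.3, 0.4, 5.0]
width: 0.0297
gripper_force: 39.2
```

Request:
{"op": "jog_arm", "data": {
  "deltas": [0,0,0,0,0,20,0,0,0,0,0,0,50,0,0,0,0,20,-10,60,0,0,0,0,50,-23,60,0,0,0,0,85,-40,60,0,0,0,0,120,-55,60,0,0,0,0,150,-69,60,0,0,0,0,170,-78,60,0,0,0,0,178,-81,50,0,0,0,0,178,-81,35,0,0,0,0,178,-81,22,0,0,0,0,178,-81,14,0,0,0,0,178,-81,9,0,0,0,0,178,-81,7,0,0,0,0,178,-81,7,0]
}}

```text
clock: 4.9
position: [0.6198, -0.1819, 0.0283]
ee_rot: [-0.001, 0.707, 0.707, -0.0]
contact_force: [-3.2, 1.6, 5.6]
width: 0.0296
gripper_force: 40.0
```

Request:
{"op": "jog_arm", "data": {
  "deltas": [0,0,0,0,0,0,0.7,0,0,0,0,0,0,0.7,0,0,0,0,0,0,0.7,0,0,0,0,0,0,0.7,0,0,0,0,0,20,0.7,0,0,0,0,0,60,1,0,0,0,0,0,110,1,0,0,0,-30,30,150,1,0,0,0,-60,70,180,1,0,0,0,-90,110,210,1,0,0,0,-120,150,235,1,0,0,0,-145,200,235,1,0,0,0,-165,240,235,1,0,0,0,-178,276,235,1,0,0,0,-178,276,235,1,0,0,0,-178,276,235,1,0,0,0,-178,276,235,1]
}}

```text
clock: 6.6
position: [0.4431, 0.0934, 0.2625]
ee_rot: [0.001, 0.707, 0.707, 0.0]
contact_force: [0.5, -0.0, 0.1]
width: 0.085
gripper_force: 0.0
```

```bash
python3 - <<'E'
from h import *
c=imaging.calibration("wrist");im=imaging.get_image("wrist");cv2.imwrite("pics/w2.png",im);np.save("c2.npy",c,allow_pickle=True)
p=manip.get_state()["position"];print(p)
g=cv2.cvtColor(im,cv2.COLOR_BGR2GRAY)
u=np.round(proj(c,[.443,.094,.032])).astype(int);print(u)
b=cv2.circle(np.zeros_like(g),tuple(int(x) for x in u),16,1,-1)
m,_=comp((g>150),u);print("mount",rect(c,m,.032))
b=cv2.circle(np.zeros_like(g),tuple(int(x) for x in u),10,1,-1)
m,ce=comp((g<190)&(b>0),u,8);print("face",ce,rect(c,m,.032))
E
```

```text
[0.44339101 0.09292855 0.26230387]
[259 166]
mount [array([444.9,  99.6]), array([31.4, 35. ]), np.float64(0.1)]
face [260.92079208 162.15841584] [array([444.9,  98.1]), array([11.2, 11.3]), np.float64(0.1)]
```

View pics/w2.png

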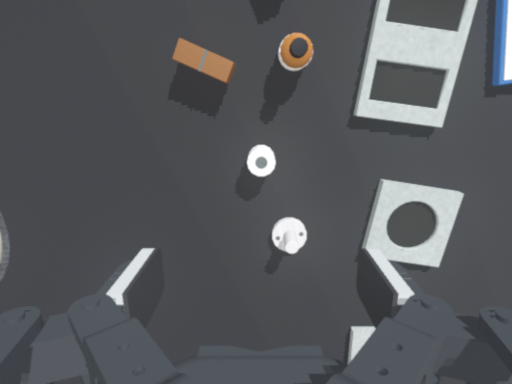

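The wrist view shows mount_a's round face at (261,162), which puts it at about (445,98) mm. The gripper path is clear of the bottle (296,50) and the stub holder (290,236).

Request:
{"op": "jog_arm", "data": {
  "deltas": [0,0,0,2,5,-50,1,0,0,0,2,5,-100,1,0,0,0,2,5,-150,1,0,0,0,2,5,-190,1,0,0,0,2,5,-215,1,0,0,0,2,5,-232,1,0,0,0,2,5,-242,1,0,0,0,2,5,-242,1,0,0,0,2,5,-242,0,0,0,0,2,5,-242,0,0,0,0,2,5,-242,0,0,0,0,2,5,-242,0,0,0,0,2,5,-242,0,0,0,0,2,5,-242,0,0,0,0,2,5,-242,0,0,0,0,2,5,-242,0]
}}

```text
clock: 8.25
position: [0.4454, 0.0986, 0.0213]
ee_rot: [0.001, 0.707, 0.707, 0.001]
contact_force: [-1.0, -0.6, 5.8]
width: 0.0296
gripper_force: 39.3
```

Request:
{"op": "jog_arm", "data": {
  "deltas": [0,0,0,0,0,25,0,0,0,0,0,0,60,0,0,0,0,10,-20,85,0,0,0,0,30,-60,85,0,0,0,0,50,-103,85,0,0,0,0,70,-145,85,0,0,0,0,90,-187,85,0,0,0,0,110,-228,85,0,0,0,0,130,-268,85,0,0,0,0,150,-309,85,0,0,0,0,166,-340,85,0,0,0,0,176,-362,75,0,0,0,0,176,-362,50,0,0,0,0,176,-362,30,0,0,0,0,176,-362,18,0,0,0,0,176,-362,10,0,0,0,0,176,-362,7,0,0,0,0,176,-362,7,0]
}}

```text
clock: 10.05
position: [0.6214, -0.2634, 0.0285]
ee_rot: [0.001, 0.707, 0.707, 0.0]
contact_force: [0.2, 0.0, 0.3]
width: 0.0295
gripper_force: 39.7
```

Request:
{"op": "jog_arm", "data": {
  "deltas": [0,0,0,0,0,0,0.7,0,0,0,0,0,0,0.7,0,0,0,0,0,0,0.7,0,0,0,0,0,0,0.7,0,0,0,0,0,20,0.7,0,0,0,0,0,60,1,0,0,0,0,0,110,1,0,0,0,-30,-10,150,1,0,0,0,-70,-20,185,1,0,0,0,-110,-30,215,1,0,0,0,-150,-44,235,1,0,0,0,-188,-44,235,1,0,0,0,-188,-44,235,1,0,0,0,-188,-44,235,1,0,0,0,-188,-44,235,1]
}}

```text
clock: 11.55
position: [0.4337, -0.3075, 0.2622]
ee_rot: [0.0, 0.707, 0.707, 0.0]
contact_force: [0.1, 0.1, 0.1]
width: 0.0855
gripper_force: 0.0
```

```bash
python3 - <<'E'
from h import *
c=imaging.calibration("wrist");im=imaging.get_image("wrist");cv2.imwrite("pics/w3.png",im)
print(manip.get_state()["position"])
g=cv2.cvtColor(im,cv2.COLOR_BGR2GRAY)
u=proj(c,[.435,-.306,.032]);print(u); x,y=u.round().astype(int)
print(g[y,x-30:x+30].tolist());print(g[y-30:y+30,x].tolist())
for t in(150,205):
    m,ce=comp(g>t,u);print(t,ce,rect(c,m,.032))
E
```

```text
[ 0.43387055 -0.307426    0.26192263]
[260.62505996 165.03680315]
[71, 71, 72, 71, 71, 72, 72, 71, 72, 72, 72, 72, 72, 74, 82, 113, 149, 165, 173, 199, 214, 216, 216, 218, 218, 217, 218, 218, 218, 218, 219, 220, 219, 217, 216, 216, 216, 216, 216, 216, 216, 215, 214, 213, 193, 147, 97, 76, 74, 73, 73, 73, 72, 73, 73, 72, 72, 72, 73, 72]
[72, 72, 72, 72, 71, 73, 72, 72, 72, 72, 72, 73, 87, 125, 150, 165, 174, 189, 205, 213, 216, 217, 218, 218, 217, 218, 218, 218, 218, 218, 219, 219, 219, 217, 216, 216, 215, 215, 215, 215, 215, 215, 213, 212, 213, 209, 180, 128, 81, 62, 61, 61, 60, 66, 69, 72, 72, 73, 73, 72]
150 [259.54716981 167.0780446 ] [array([ 433.3, -309. ]), array([62.1, 24.3]), np.float64(49.0)]
205 [260.06407563 167.84768908] [array([ 434.1, -309.8]), array([59.7, 20.9]), np.float64(49.9)]
```

View pics/w3.png

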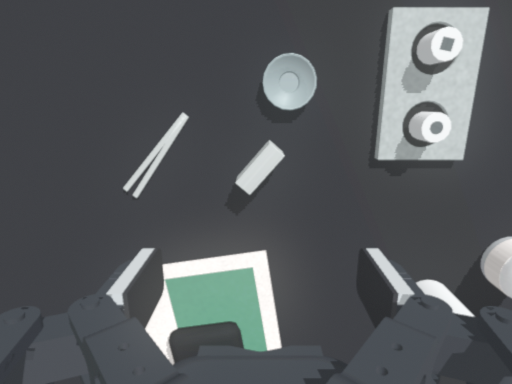

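Both mounts stand in their wells at (440,45) and (430,127). bar_a, the plain grey one, is at (260,168), about (434,-310) mm. Its long axis is at 50° and its measured top is 60×21 mm, so it matches.

Request:
{"op": "jog_arm", "data": {
  "deltas": [0,0,-8,0,-2,-50,1,0,0,-16,0,-2,-95,1,0,0,-24,0,-2,-135,1,0,0,-32,0,-2,-165,1,0,0,-40,0,-2,-190,1,0,0,-40,0,-2,-215,1,0,0,-40,0,-2,-232,1,0,0,-40,0,-2,-242,1,0,0,-40,0,-2,-242,1,0,0,-40,0,-2,-242,0,0,0,-40,0,-2,-242,0,0,0,-40,0,-2,-242,0,0,0,-40,0,-2,-242,0,0,0,-40,0,-2,-242,0,0,0,-40,0,-2,-242,0,0,0,-40,0,-2,-242,0,0,0,-40,0,-2,-242,0],
  "grip_force": 80
}}

```text
clock: 13.3
position: [0.4335, -0.31, 0.0214]
ee_rot: [0.001, 0.906, 0.423, 0.0]
contact_force: [-0.2, -0.2, 5.9]
width: 0.0203
gripper_force: 79.8
```

Request:
{"op": "jog_arm", "data": {
  "deltas": [0,0,0,0,0,20,0,0,0,0,0,0,50,0,0,0,-2,5,15,80,0,0,0,-7,15,45,100,0,0,0,-12,29,85,100,0,0,0,-17,43,125,100,0,0,0,-22,58,166,100,0,0,0,-27,73,208,100,0,0,0,-32,87,249,100,0,0,0,-37,101,290,100,0,0,0,-42,116,331,100,0,0,0,-47,130,372,100,0,0,0,-51,144,412,100,0,0,0,-54,157,448,100,0,0,0,-56,166,475,90,0,0,0,-57,171,489,70,0,0,0,-57,171,489,50,0,0,0,-57,171,489,35,0,0,0,-57,171,489,25,0,0,0,-57,171,489,25,0]
}}

```text
clock: 15.3
position: [0.6022, 0.1791, 0.0432]
ee_rot: [0.001, 0.998, -0.061, -0.002]
contact_force: [0.1, 0.1, -3.1]
width: 0.0205
gripper_force: 78.9
```

```bash
python3 - <<'E'
from h import *
s=manip.get_state();print(s["clock"],s["position"],s["ee_rot"].round(3),s["width"],s["contact_force"].round(1))
im=imaging.get_image("top");c2=np.load("c2.npy",allow_pickle=True).item()
g=cv2.cvtColor(cv2.imread("pics/w2.png"),cv2.COLOR_BGR2GRAY)
for sd in((408,85),):
    m,_=comp((g<120)&(cv2.circle(np.zeros_like(g),sd,46,1,-1)>0),sd,200);print("slot",rect(c2,m,.012))
sc=imaging.get_image("scene");cv2.imwrite("pics/s1.png",cv2.resize(sc[190:340,200:430],None,fx=3,fy=3))
E
```

```text
15.3 [0.6021802  0.17914534 0.04320178] [ 0.001  0.998 -0.061 -0.002] 0.020464018982057314 [ 0.1  0.1 -3.1]
slot [array([606.4, 181.7]), array([40.5, 77.1]), np.float64(82.6)]
```

View pics/s1.png

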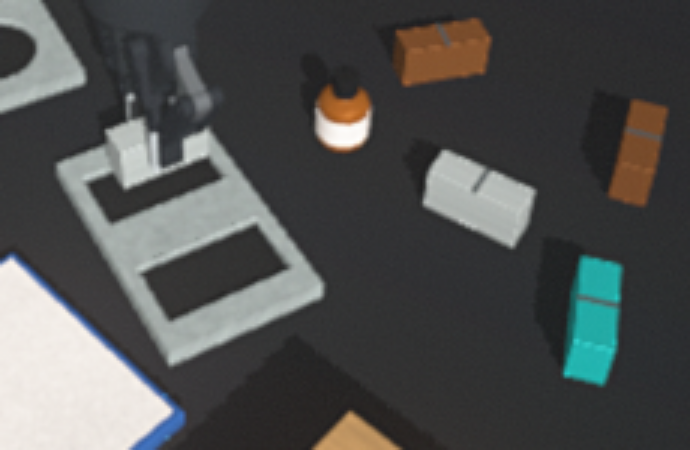

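bar_a is held level over the near slot at (150,150) in the crop. bar_b, grey with the dark line, is at (480,195) and clear of the bottle at (343,110). I'll lower, release and go over bar_b.

Request:
{"op": "jog_arm", "data": {
  "deltas": [0,0,0,2,1,-10,0,0,0,0,2,1,-15,0,0,0,0,2,1,-18,0,0,0,0,2,1,-18,0,0,0,0,2,1,-18,0.6,0,0,0,2,1,-18,0.6,0,0,0,2,1,-18,0.6,0,0,0,2,1,0,0.6,0,0,0,2,1,40,0.6,0,0,0,2,1,90,1,0,0,8,-10,10,130,1,0,0,16,-40,30,170,1,0,0,24,-70,60,210,1,0,0,32,-110,95,217,1,0,0,40,-150,133,217,1,0,0,48,-150,133,217,1,0,0,56,-150,133,217,1],
  "grip_force": 80
}}

```text
clock: 17.1
position: [0.4514, 0.3146, 0.2632]
ee_rot: [-0.001, 0.908, 0.419, 0.0]
contact_force: [0.7, 0.7, 0.6]
width: 0.0856
gripper_force: 0.0
```

Request:
{"op": "jog_arm", "data": {
  "deltas": [0,0,8,0,0,0,1,0,0,16,0,0,0,1,0,0,24,0,0,0,1,0,0,32,0,0,0,1,0,0,40,0,0,0,1,0,0,48,0,0,0,1,0,0,54,0,0,0,1,0,0,54,0,0,0,1,0,0,54,0,0,0,1]
}}

```text
clock: 18.0
position: [0.4539, 0.3125, 0.2623]
ee_rot: [0.0, 0.623, 0.782, 0.0]
contact_force: [-0.3, 0.7, 0.6]
width: 0.0854
gripper_force: 0.0
```

```bash
python3 - <<'E'
from h import *
c=imaging.calibration("wrist");im=imaging.get_image("wrist");cv2.imwrite("pics/w4.png",im)
s=manip.get_state();print(s["clock"],s["position"],s["ee_rot"].round(4),s["qpos"].round(2))
g=cv2.cvtColor(im,cv2.COLOR_BGR2GRAY)
u=proj(c,[.455,.312,.032]);print(u)
for t in(150,200):
    m,ce=comp(cv2.morphologyEx((g>t).astype(np.uint8),cv2.MORPH_CLOSE,np.ones((7,7))),u,100);print(t,ce,rect(c,m,.032))
E
```

```text
18.05 [0.45390008 0.31253321 0.26229345] [0.     0.6233 0.782  0.    ] [ 0.48  0.23  1.52 -0.    1.39  0.25]
[260.24359424 166.92245929]
150 [262.79379562 163.29014599] [array([457.2, 315.8]), array([22.2, 63. ]), np.float64(20.6)]
200 [262.89366273 164.17185822] [array([457.5, 314.9]), array([20. , 59.2]), np.float64(20.5)]
```

View pics/w4.png

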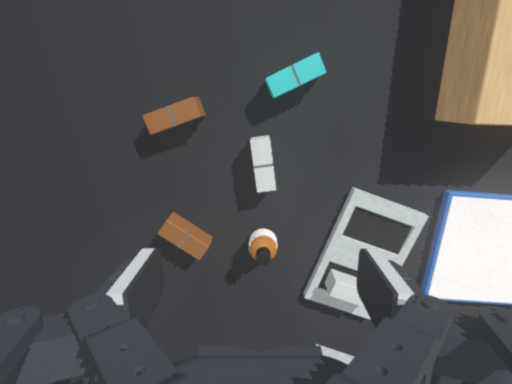

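bar_b, the grey bar with the line, is at (263,164): about (457.5,315) mm, long axis 110.5°, top 59×20 mm, so it matches. bar_a sits in its slot at (345,290).

Request:
{"op": "jog_arm", "data": {
  "deltas": [0,0,7.6,3.5,2.5,-50,1,0,0,7.6,3.5,2.5,-100,1,0,0,7.6,3.5,2.5,-145,1,0,0,7.6,3.5,2.5,-185,1,0,0,7.6,3.5,2.5,-215,1,0,0,7.6,3.5,2.5,-232,1,0,0,7.6,3.5,2.5,-242,1,0,0,7.6,3.5,2.5,-242,1,0,0,7.6,3.5,2.5,-242,0,0,0,7.6,3.5,2.5,-242,0,0,0,7.6,3.5,2.5,-242,0,0,0,7.6,3.5,2.5,-242,0,0,0,7.6,3.5,2.5,-242,0,0,0,7.6,3.5,2.5,-242,0,0,0,7.6,3.5,2.5,-242,0,0,0,7.6,3.5,2.5,-242,0],
  "grip_force": 80
}}

```text
clock: 19.65
position: [0.4577, 0.3152, 0.0213]
ee_rot: [0.0, 0.569, 0.822, 0.0]
contact_force: [-0.1, -0.8, 6.2]
width: 0.0201
gripper_force: 80.7
```

Request:
{"op": "jog_arm", "data": {
  "deltas": [0,0,0,0,0,20,0,0,0,0,0,0,50,0,0,0,0,0,0,85,0,0,0,7,10,-3,100,0,0,0,14,30,-10,100,0,0,0,21,50,-17,100,0,0,0,28,70,-25,100,0,0,0,35,90,-32,100,0,0,0,42,110,-39,100,0,0,0,49,130,-46,100,0,0,0,56,148,-52,100,0,0,0,62.3,158,-56,90,0,0,0,62.3,158,-56,70,0,0,0,62.3,158,-56,50,0,0,0,62.3,158,-56,35,0,0,0,62.3,158,-56,25,0,0,0,62.3,158,-56,25,0]
}}

```text
clock: 21.35
position: [0.6138, 0.2585, 0.043]
ee_rot: [-0.002, 0.062, 0.998, -0.001]
contact_force: [-0.2, 0.5, -3.8]
width: 0.0202
gripper_force: 79.4
```

Request:
{"op": "jog_arm", "data": {
  "deltas": [0,0,0,1,1,-10,0,0,0,0,1,1,-15,0,0,0,0,1,1,-18,0,0,0,0,1,1,-18,0,0,0,0,1,1,-18,0.6,0,0,0,1,1,-18,0.6,0,0,0,1,1,-18,0.6,0,0,0,1,1,0,0.6,0,0,0,1,1,40,0.6,0,0,0,1,1,90,1,0,0,0,1,1,140,1,0,0,0,-20,-40,170,1,0,0,0,-40,-80,200,1,0,0,0,-65,-125,217,1,0,0,0,-90,-170,217,1,0,0,0,-112,-215,217,1,0,0,0,-135,-260,217,1,0,0,0,-135,-260,217,1,0,0,0,-135,-260,217,1]
}}

```text
clock: 23.25
position: [0.4798, -0.0025, 0.2629]
ee_rot: [0.001, 0.064, 0.998, -0.0]
contact_force: [-0.2, 0.2, 1.3]
width: 0.0855
gripper_force: 0.0
```

```bash
python3 - <<'E'
from h import *
c=imaging.calibration("wrist");im=imaging.get_image("wrist");cv2.imwrite("pics/w5.png",im)
s=manip.get_state();print(s["clock"],s["position"],s["ee_rot"].round(4))
g=cv2.cvtColor(im,cv2.COLOR_BGR2GRAY)
u=proj(c,[.481,0,.01]);print(u,proj(c,[.481,0,.044]))
for t in(150,205):
    m,ce=comp(g>t,u,60);print(t,ce,rect(c,m,.01))
E
```

```text
23.3 [ 0.48068036 -0.001212    0.26276867] [8.00e-04 6.30e-02 9.98e-01 5.00e-04]
[261.20537178 162.35088854] [261.34321796 168.10800495]
150 [261.76797088 161.8089172 ] [array([480.5,   1. ]), array([42.9, 44.4]), np.float64(82.7)]
205 [263.6208589  162.47852761] [array([481.1,   1.4]), array([40.5, 42.9]), np.float64(65.1)]
```

View pics/w5.png

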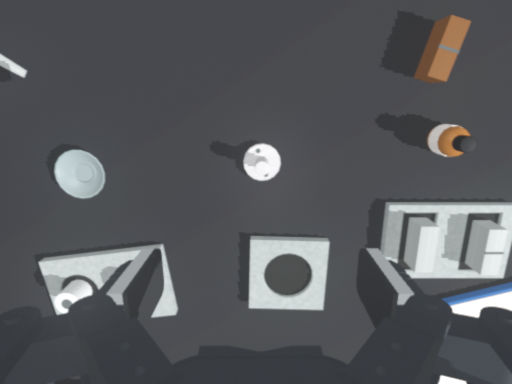

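Both bars sit in their slots at (422,245) and (487,245). The stub holder is at (262,162), about (480.5,1) mm, and its base measures 43–44 mm as it should.

Request:
{"op": "jog_arm", "data": {
  "deltas": [0,0,0,0,2,-50,1,0,0,0,0,2,-100,1,0,0,0,0,2,-145,1,0,0,0,0,2,-185,1,0,0,0,0,2,-210,1,0,0,0,0,2,-226,1,0,0,0,0,2,-235,1,0,0,0,0,2,-235,1,0,0,0,0,2,-235,0,0,0,0,0,2,-235,0,0,0,0,0,2,-235,0,0,0,0,0,2,-235,0,0,0,0,0,2,-235,0,0,0,0,0,2,-235,0,0,0,0,0,2,-235,0,0,0,0,0,2,-235,0,0,0,0,0,2,-235,0],
  "grip_force": 40
}}

```text
clock: 25.0
position: [0.4807, 0.0009, 0.028]
ee_rot: [0.0, 0.062, 0.998, -0.0]
contact_force: [-0.6, -0.3, 5.9]
width: 0.0152
gripper_force: 38.9
```

Request:
{"op": "jog_arm", "data": {
  "deltas": [0,0,0,0,0,20,0,0,0,0,0,0,45,0,0,0,0,10,1,60,0,0,0,0,35,3,60,0,0,0,0,65,6,60,0,0,0,0,95,8,60,0,0,0,0,120,10,60,0,0,0,0,140,12,60,0,0,0,0,151,13,50,0,0,0,0,151,13,35,0,0,0,0,151,13,22,0,0,0,0,151,13,14,0,0,0,0,151,13,9,0,0,0,0,151,13,7,0,0,0,0,151,13,7,0,0,0,0,151,13,7,0]
}}

```text
clock: 26.6
position: [0.6306, 0.014, 0.035]
ee_rot: [-0.0, 0.062, 0.998, 0.0]
contact_force: [-2.5, 0.0, 4.9]
width: 0.0146
gripper_force: 39.4
```

Request:
{"op": "jog_arm", "data": {
  "deltas": [0,0,0,0,0,0,0.6,0,0,0,0,0,0,0.6,0,0,0,0,0,0,0.6,0,0,0,0,0,0,0.6,0,0,0,0,0,15,0.6,0,0,0,0,0,50,0.6,0,0,0,0,0,100,1,0,0,0,0,0,150,1,0,0,0,-50,0,180,1,0,0,0,-100,0,200,1,0,0,0,-150,0,220,1,0,0,0,-200,0,220,1,0,0,0,-250,0,220,1,0,0,0,-290,0,220,1,0,0,0,-290,0,220,1,0,0,0,-290,0,220,1]
}}

```text
clock: 28.2
position: [0.3405, 0.0141, 0.2548]
ee_rot: [0.001, 0.062, 0.998, -0.0]
contact_force: [-0.2, -0.5, 0.9]
width: 0.0854
gripper_force: 0.0
```

```bash
python3 - <<'E'
from h import *
s=manip.get_state();print(s["clock"],s["position"],s["contact_force"].round(1))
t=imaging.get_image("top")[110:260,100:400];w=imaging.get_image("scene")[110:335,90:440]
cv2.imwrite("pics/end.png",np.vstack([cv2.resize(t,(560,280)),cv2.resize(w,(560,320))]))
E
```

```text
28.2 [0.34049413 0.01410962 0.25478042] [-0.2 -0.5  0.9]
```

View pics/end.png

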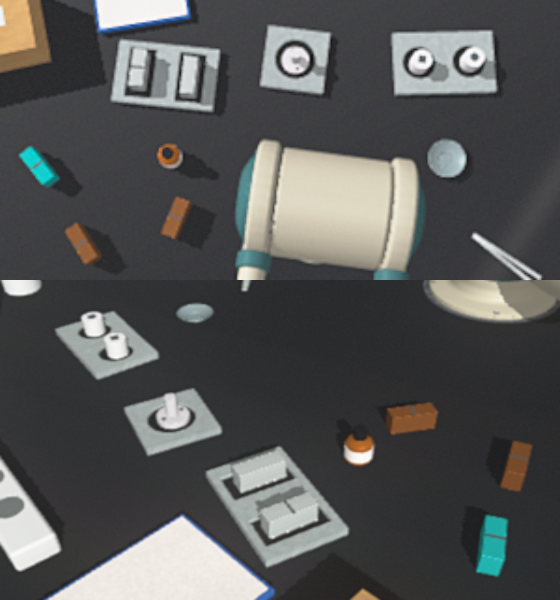

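Both mounts (420,62) and (472,58), the stub holder (295,60) and both bars (140,70), (190,75) stand inside their wells and slots. The bottle at (168,155) is upright.

```bash
python3 -c "
from rig import manip;print(manip.sign_off())"
```

```text
the job is handed in; nothing more can be done
None
```

The job is handed in at about 28 s on the robot's clock: the final pictures show both mounts, both bars and the stub holder released and upright in their wells and slots, and the amber bottle still standing.

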